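# Set a coater knife on its gap gauge

### The job

Set the gap of the small blue film coater: slide the blade of the orange-handled gap gauge straight in under the raised knife, flat on the steel bed, until the knife's front face stands over the red band on the blade, and leave it there. Then press the knife down gently by its black knob until it just rests on the blade. Leave everything else on the bench alone.

Things in the scene. Friction and masses are not known exactly. Their poses are not given: they have to be found in the camera images.
- gauge: Loose gap gauge: orange ribbed handle 30 long (x) x 24 wide (y) x 30 mm high; a steel blade 60 long x 22 wide x 4 mm thick runs out of it to +x, undersides flush. Origin: middle of the handle's underside; blade tip at x = +75 mm. Red band across the blade 24 to 36 mm behind the tip. 0.12 kg. Lies flat on the worktop, blade roughly away from the robot.
- gauge_tip (a point): Middle of the gauge blade's end, at half its thickness (2 mm above its underside).
- coater: Fixed blue film coater, 145 long (x) x 166 wide (y) x 160 mm high without knob; front faces -x, blade goes in to +x. Origin on the worktop below the knife's front face. Flat steel bed 114 mm wide, 55 mm above the worktop, x = -88 to +44 mm. Two columns (y beyond +-58, x = 0 to 40 mm) carry a crosshead 75 to 105 mm above the bed.
- guard_edge (a point): Middle of the yellow front edge of a fixed clear guard plate, 142 mm wide, that juts from the crosshead to 33 mm in front of the knife's front face, 80 to 90 mm above the bed (this point: 85 mm). An upright gripper near the knife would hit it: lean the tool back.
- gap_mouth (a point): Mouth of the gap: on the bed's top surface, under the middle of the knife's front face. Same axes as the coater. Open gap above it 7.5 to 9 mm at the start; the gap runs 24 mm deep to +x and is open behind.
- knob_top (a point): Top centre of the knife's black round knob (34 mm across, 18 mm high), 14 mm behind the knife's front face; about 145 mm above the bed at the start. It goes down with the knife.
- knife (a joint): How far the knife bar (110 mm wide, 24 mm deep, aluminium with a dark edge) has been pressed down, m: gap under it = 0.009 - value. 0 to 0.0015 at the start, 0.005 when it rests on the 4 mm blade. A stiff slide: about 5 N on the knob moves it, it stays where it is left.
- jar_red: Small jar with red contents and white cap, 52 across x 62 mm high, a bystander. Origin under its middle.
- jar_black: Small black jar, 52 across x 62 mm high, a bystander. Origin under its middle.
- applicator: Light grey square film applicator block, 58 x 58 x 36 mm high, a bystander. Origin under its middle.
- marker_blue: White marker with blue cap, 130 mm long, 17 mm thick, lying, a bystander.

How it is judged (in metres and radians):
On the way, in this order (a step that is already met when the one before it is completed fails the run):
1. the blade is in the gap to the red band, the knife still raised (x of gauge_tip in the frame of gap_mouth between 0.023 and 0.037 m and y of gauge_tip in the frame of gap_mouth between -0.045 and 0.045 m and z of gauge_tip in the frame of gap_mouth between -0.001 and 0.0095 m and angle between the x axis of gauge and the x axis of coater, either way round below 0.17 rad and value of joint knife below 0.003 m), for 0.2 s.
2. the knife is pressed down onto the blade, which is still at the band (x of gauge_tip in the frame of gap_mouth between 0.023 and 0.037 m and y of gauge_tip in the frame of gap_mouth between -0.045 and 0.045 m and z of gauge_tip in the frame of gap_mouth between -0.001 and 0.0095 m and angle between the x axis of gauge and the x axis of coater, either way round below 0.17 rad and value of joint knife between 0.004 and 0.0063 m), for 0.2 s.
At the end, for the whole second after the job is handed in: Gauge at rest flat on the bed (tilt < 0.06 rad, tip site < 4 mm up), blade under the knife within 0.17 rad of straight and 45 mm of the middle, tip 23 to 37 mm behind the knife's front face; knife down on the blade (joint 0.0040 to 0.0063) (all of step 2 and z of gauge_tip in the frame of gap_mouth below 0.004 m and angle between gauge's own z axis and vertical below 0.06 rad and linear speed of gauge below 0.01 m/s); the robot touches nothing.
It fails at once if the knife is pressed down past the blade's thickness, towards the bare bed (value of joint knife above 0.0075 m).
It fails at once if the fingers press on the coater or its knife with more than 45 N (contact force between the fingers and coater above 45 N).
It fails at once if a bystander is moved more than 20 mm (distance of any of jar_red, jar_black, applicator, marker_blue from where it was at the start of the episode above 0.02 m).
It also fails if it takes over 56 s, if anything falls off the work surface, if the arm or the gripper's body presses on something with over 40 N, if the wrist force passes 120 N, or if a joint passes its speed limit or range.

### The arm

A 6-joint arm with a two-finger parallel gripper is mounted at the origin on a cart in front of the work surface, level with it; the furniture and walls round the work are solid. World frame = base frame: x ahead of the robot, y to its left, z up, the work surface at z = 0. Lengths are in mm, angles in degrees, forces in N, time in s.
With the tool pointing down it reaches from about 275 to 975 mm from the base axis. Payload 8.4 kg.
Tool frame: the origin (TCP) lies at the very end of the fingers, on their centre line; the grasp point (between the pads) lies 19 mm behind it; z points along the fingers, y is the line along which they close (so a half turn about z gives the same grasp; the last joint's range is limited). The gripper opens to 92 mm and grips with 3 to 60 N. Pads are 20 mm wide; open, the fingers measure 128 mm over their backs; the gripper's body (75 mm by 189 mm) begins 69 mm behind the grasp point.
Start: joints at [75.321, 20.225, 93.587, -0, 66.188, -0.138], TCP at [156.926, 604.981, 214.583] pointing down, gripper open.
Joint ranges: [-150.9, 150.9], [-52.94, 120.26], [3.33, 152.33], [-74.26, 254.26], [0, 154.13], [-172.89, 172.89]. Speed limits (degrees/s): [127.2, 127.2, 159.86, 180, 180, 180].

### API

Orientations are given as a 3x3 rotation matrix whose columns are the frame's x, y, z axes.
In Python, from plant import * gives the robot as it stands.
- The arm moves only by the tool jog_arm, never from a script. Its argument "deltas" is one flat list of numbers, 7 for each row, row after row: the turn, a rotation vector about the tool's x, y, z scaled (see below), then the shift along the tool's x, y, z scaled (see below), then the opening, from -1 (shut) to 1 (fully open). A call has 1 to 8 rows; each row shifts and turns the commanded pose from where the row before left it, along the tool's axes as they then stand; what a row does not reach is not made up. The controller multiplies each number of a shift by 20 cm and each number of a turn by 0.5 rad. A row lasts 1/8 s, in which the tool goes at most 62.5 mm and 10.7 degrees, less where a joint would pass 70% of its speed; a pose out of reach is approached as far as the arm can. A call with a number of a shift or a turn outside -1 to 1 is refused whole. A call with a gripper value outside its range is refused whole. The fingers move at their own pace and stop on an object; the grip force is fixed at half the most. Time passes only in rows, so rows that do not move let the fingers close. It gives the time, the measured TCP pose, the force, the opening and the grip force at its end, in the units of the state.
- state(): the state, without advancing time (a new reading comes with each control period).
- snapshot(name): name is "scene" or "top" or "wrist"; returns a dict with "image" (384x512x3 uint8, blue, green, red), "K" (3x3 intrinsics, pixels), "R" (3x3) and "t" (3): a world point X has camera coordinates R X + t; the wrist camera has in their place "tool_from_camera" (4x4, takes a point from camera to tool coordinates, whose origin is the TCP and whose axes are the flange's). Camera axes: x right, y down, z forward; pixel columns grow to the right and rows downward; lengths in mm; the calibration is good to about 2 mm. A picture is of the moment at which its call begins: read the wrist's pose just before it. There is no depth.
- finish_job(): hands the job in; it is judged then, once.
The state is a dict: "time": time; "q": joint angles; "joint_velocities": joint speeds; "tau": joint torques, N m; "tool_pos": TCP position; "tool_rot": TCP orientation; "ft_force": force on the tool from outside, world axes, zero at the start; "moment": the same for the moment, N m; "opening": opening from 0.0 (shut) to 1.0 (fully open); "grip_force": force on a finger pad.
Only numpy, scipy, OpenCV 4.12 (cv2) and the standard library are available. Lean on these libraries where they do the work, as an engineer would, in place of code of your own. Each camera call takes 0.05 s, during which the arm holds its last target. There are 200 camera calls.

## Working session

There is one attempt and no reset: what is moved stays moved. The work goes in short steps, Python scripts to look and compute and a tool call to move; the robot and the scene stay as the last step left them, time stands still between calls to the robot, and variables do not carry over. Pictures are saved under pics/ and viewed, at most 10 in all, crops included, and the job is handed in when it is done.

Besides the shell and the picture viewer there is one more tool, called in YAML: its name, and indented under it one key for each argument. jog_arm: Moves the arm, as the interface text tells. Its arguments: {"type":"object","properties":{"deltas":{"type":"array","items":{"type":"number"}}},"required":["deltas"]}

```bash
ls; mkdir -p pics; cat > h.py <<'E'
from plant import *
import numpy as np, cv2
def grab(n,f):
    s=snapshot(n); cv2.imwrite(f'pics/{f}.png',s['image']); np.savez(f'pics/{f}.npz',**{k:v for k,v in s.items()}); return s
def ray(s,uv):
    K,R,t=[np.array(s[k],float) for k in('K','R','t')]
    d=R.T@np.linalg.inv(K)@np.array([uv[0],uv[1],1.]); return -R.T@t, d/np.linalg.norm(d)
def onz(s,uv,z):
    c,d=ray(s,uv); return c+d*(z-c[2])/d[2]
def two(s1,u1,s2,u2):
    c1,d1=ray(s1,u1);c2,d2=ray(s2,u2)
    A=np.stack([d1,-d2],1);l=np.linalg.lstsq(A,c2-c1,rcond=None)[0]
    p,q=c1+l[0]*d1,c2+l[1]*d2
    return (p+q)/2,np.linalg.norm(p-q)
def proj(s,X):
    K,R,t=[np.array(s[k],float) for k in('K','R','t')]
    p=K@(R@np.array(X,float)+t); return p[:2]/p[2]
E
python3 - <<'E'
from h import *
a=grab('scene','s0');b=grab('top','t0')
for s in(a,b):
    print(np.array(s['K']).round(1).tolist(),(-np.array(s['R']).T@np.array(s['t'])).round(0),np.array(s['R']).round(2).tolist())
im=np.vstack([a['image'],b['image']]);im=np.hstack([a['image'],b['image']])
cv2.imwrite('pics/both.png',cv2.resize(im,(800,300)))
print(state()['time'])
E
```

```text
pics
[[400.9, 0.0, 258.0], [0.0, 400.9, 194.1], [0.0, 0.0, 1.0]] [ -56. 1015.  788.] [[-0.87, -0.5, 0.01], [-0.26, 0.42, -0.87], [0.43, -0.76, -0.5]]
[[347.5, 0.0, 255.3], [0.0, 347.5, 186.4], [0.0, 0.0, 1.0]] [ 319.    3. 1134.] [[0.07, -1.0, 0.0], [-0.98, -0.07, -0.21], [0.21, 0.01, -0.98]]
0.1
```

View pics/s0.png

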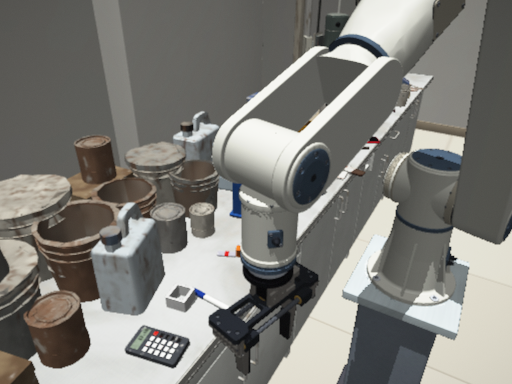

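View pics/t0.png

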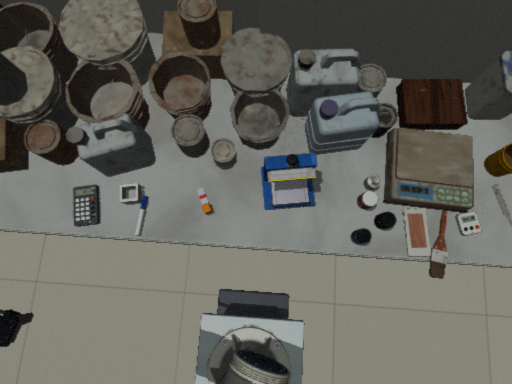

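The scene view has the coater hidden behind the arm. The top view shows the gauge (orange handle ~(207,209), red band ~(202,190)), the coater (~(289,182), yellow guard edge ~row 177, black knob ~(293,160)) and the bystanders.

```bash
python3 - <<'E'
from h import *
s=np.load('pics/t0.npz');im=s['image'];hsv=cv2.cvtColor(im,cv2.COLOR_BGR2HSV)
def blobs(lo,hi,roi,n):
    x0,y0,x1,y1=roi;m=np.zeros(im.shape[:2],np.uint8);m[y0:y1,x0:x1]=cv2.inRange(hsv,lo,hi)[y0:y1,x0:x1]
    k,l,st,c=cv2.connectedComponentsWithStats(m)
    for i in range(1,k):
        if st[i,4]>8:
            p=np.argwhere(l==i)[:,::-1].astype(np.float32);r=cv2.minAreaRect(p)
            print(n,st[i].tolist(),c[i].round(1).tolist(),[np.round(v,1) for v in r]); 
g=(190,180,225,225)
blobs((8,150,100),(20,255,255),g,'orange');blobs((0,150,80),(5,255,255),g,'red')
c=(250,140,330,220)
blobs((22,80,100),(35,255,255),c,'yellow');blobs((100,150,50),(130,255,255),c,'blue')
print('handle',onz(s,(207,209),15),'band',onz(s,(202,191),4))
for uv,z in(((291,177),140),((293,160),200),((264,208),55),((314,205),55)):print(uv,onz(s,uv,z).round(0))
z=[cv2.resize(im[y:y+h,x:x+w],None,fx=f,fy=f,interpolation=cv2.INTER_CUBIC) for x,y,w,h,f in((190,180,40,45,10),(255,145,70,70,6))]
H=max(a.shape[0] for a in z);z=[cv2.copyMakeBorder(a,0,H-a.shape[0],0,0,cv2.BORDER_CONSTANT) for a in z]
z=np.hstack(z);print(z.shape);cv2.imwrite('pics/c0.png',z[:,:800])
w=snapshot('wrist');print(w['tool_from_camera'],w['K']);print(state()['tool_rot'])
E
```

```text
orange [202, 203, 9, 10, 60] [206.2, 207.6] [array([206.2, 207.6]), array([8.2, 7. ]), np.float64(71.6)]
red [200, 195, 6, 3, 14] [202.5, 196.0] [array([202.5, 196. ]), array([2., 5.]), np.float64(90.0)]
yellow [268, 177, 48, 5, 68] [290.5, 178.8] [array([291.5, 178.7]), array([ 1.4, 47.2]), np.float64(85.1)]
blue [294, 153, 22, 14, 244] [306.1, 159.8] [array([304.5, 159.5]), array([13., 21.]), np.float64(90.0)]
blue [261, 156, 41, 53, 558] [272.7, 177.8] [array([280.5, 181.5]), array([51.7, 36.3]), np.float64(84.5)]
blue [303, 179, 12, 27, 118] [310.0, 193.2] [array([308.5, 192. ]), array([26., 11.]), np.float64(90.0)]
handle [473.91773942 169.34602382  15.        ] band [534.26454249 193.47073254   4.        ]
(291, 177) [569. -87. 140.]
(293, 160) [603. -84. 200.]
(264, 208) [484. -15.  55.]
(314, 205) [ 504. -171.   55.]
(450, 820, 3)
[[ 1.52518246e-03 -9.56571737e-01 -2.91493029e-01  8.37759424e+01]
 [ 9.99997376e-01  9.60668240e-04  2.07974227e-03  9.68996987e-01]
 [-1.70939458e-03 -2.91495436e-01  9.56570692e-01 -1.69811971e+02]
 [ 0.00000000e+00  0.00000000e+00  0.00000000e+00  1.00000000e+00]] [[285.3482346    0.         257.28449652]
 [  0.         285.3482346  188.58668229]
 [  0.           0.           1.        ]]
[[-9.67982889e-01  2.51016071e-01 -2.43680104e-04]
 [ 2.51016187e-01  9.67982300e-01 -1.06770284e-03]
 [-3.21325443e-05 -1.09468573e-03 -9.99999400e-01]]
```

View pics/c0.png

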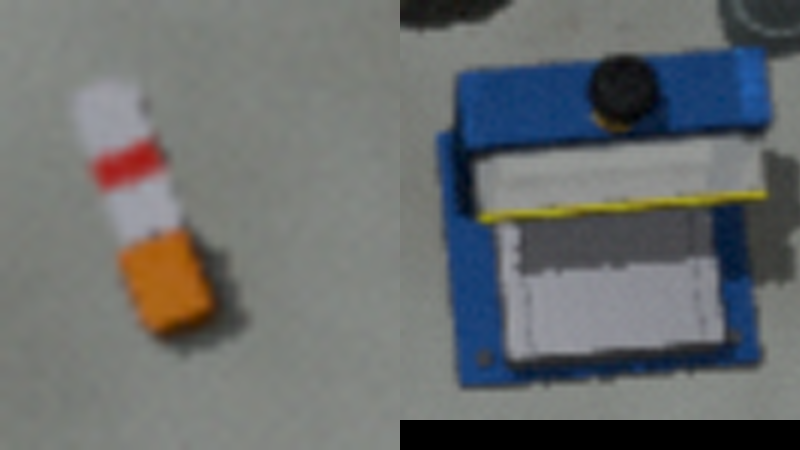

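The crop shows the gauge's blade pointing away and to the left. The coater sits close to straight, with its yellow guard edge in front of the knife. I'm moving the wrist camera to a spot where it sees both.

jog_arm:
  deltas: [0,0,0,-0.177,-0.197,-0.007,1,0,0,0,-0.177,-0.197,-0.007,1,0,0,0,-0.177,-0.197,-0.007,1,0,0,0,-0.177,-0.197,-0.007,1,0,0,0,-0.177,-0.197,-0.007,1,0,0,0,-0.177,-0.197,-0.007,1,0,0,0,-0.177,-0.197,-0.007,1,0,0,0,-0.177,-0.197,-0.007,1]

```text
time: 1.15
tool_pos: [352.4, 227.2, 225.9]
tool_rot: [[-0.968, 0.251, 0.0], [0.251, 0.968, 0.0], [-0.0, 0.0, -1.0]]
ft_force: [0.5, 0.8, 0.1]
opening: 1.0
grip_force: 0.0
```

jog_arm:
  deltas: [0,0,0,-0.177,-0.197,-0.007,1,0,0,0,-0.177,-0.197,-0.007,1,0,0,0,-0.177,-0.197,-0.007,1,0,0,0,-0.177,-0.197,-0.007,1,0,0,0,0,0,0,1,0,0,0,0,0,0,1]

```text
time: 1.9
tool_pos: [448.9, 40.8, 231.1]
tool_rot: [[-0.968, 0.252, -0.001], [0.252, 0.968, 0.0], [0.001, 0.0, -1.0]]
ft_force: [0.6, 0.6, 0.2]
opening: 1.001
grip_force: 0.0
```

```bash
cat >> h.py <<'E'
def wgrab(f):
    st=state();s=dict(snapshot('wrist'));T=np.eye(4);T[:3,:3]=st['tool_rot'];T[:3,3]=st['tool_pos']
    C=T@np.array(s['tool_from_camera']);s['R']=C[:3,:3].T;s['t']=-C[:3,:3].T@C[:3,3]
    cv2.imwrite(f'pics/{f}.png',s['image']);np.savez(f'pics/{f}.npz',**{k:v for k,v in s.items()});return s
E
python3 - <<'E'
from h import *
s=wgrab('w1');st=state();print(st['time'],np.round(st['tool_pos'],1),np.round(st['tool_rot'],3).tolist())
cv2.imwrite('pics/w1b.png',cv2.resize(s['image'],(800,600),interpolation=cv2.INTER_CUBIC))
a=grab('scene','s1');hsv=cv2.cvtColor(a['image'],cv2.COLOR_BGR2HSV)
E
```

```text
1.95 [448.8  41.3 231.1] [[-0.968, 0.251, -0.001], [0.251, 0.968, 0.0], [0.001, 0.0, -1.0]]
```

View pics/w1b.png

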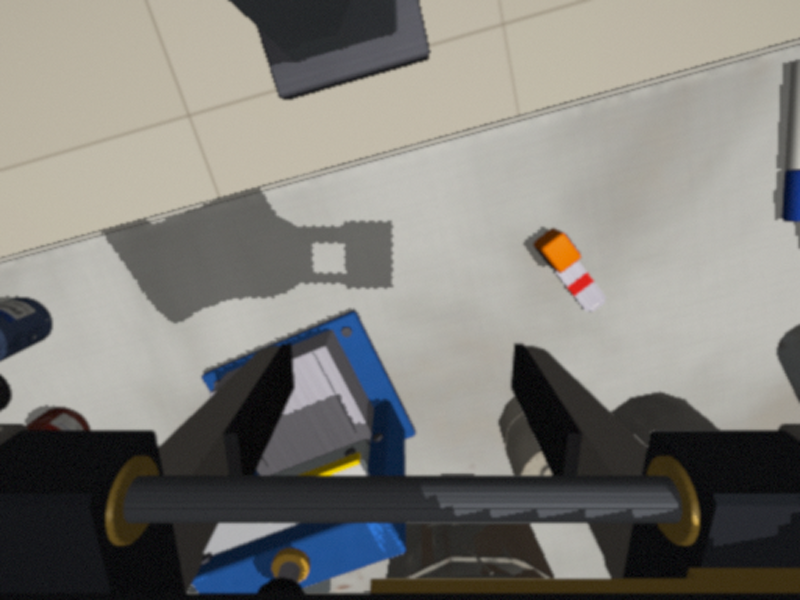

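View pics/s1.png

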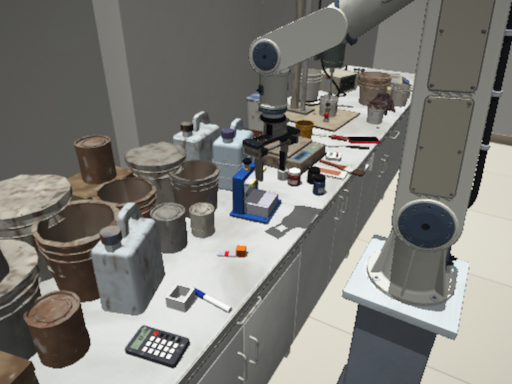

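The wrist view shows the gauge clearly (orange ~(557,249)/1.5625, red band ~(580,284)/1.5625), and the coater's bed and base between the fingers. I'll triangulate the gauge from the wrist and top views, and the coater from what's visible.

```bash
cat >> h.py <<'E'
def L(f): return dict(np.load(f'pics/{f}.npz'))
def mask(s,lo,hi,roi):
    x0,y0,x1,y1=roi;hsv=cv2.cvtColor(s['image'],cv2.COLOR_BGR2HSV)
    m=np.zeros(hsv.shape[:2],np.uint8);m[y0:y1,x0:x1]=cv2.inRange(hsv,lo,hi)[y0:y1,x0:x1];return m
def cen(m): p=np.argwhere(m>0)[:,::-1];return p.mean(0),len(p)
E
python3 - <<'E'
from h import *
t,w,s=L('t0'),L('w1'),L('s1')
rois={'t':(t,(190,180,225,225)),'w':(w,(335,140,395,205)),'s':(s,(210,235,255,265))}
O={};R={}
for k,(v,r) in rois.items():
    O[k]=cen(mask(v,(8,150,80),(20,255,255),r));R[k]=cen(mask(v,(0,130,60),(5,255,255),r)) 
    m=mask(v,(174,130,60),(179,255,255),r); print(k,O[k],R[k],(m>0).sum())
for a,b in('tw','ws','ts'):
    A={'t':t,'w':w,'s':s}
    print(a,b,'orange',*two(A[a],O[a][0],A[b],O[b][0]),'red',*two(A[a],R[a][0],A[b],R[b][0]))
for n,v,k in(('t',t,'t'),('w',w,'w'),('s',s,'s')): print(n,'red at z4',onz(v,R[k][0],4).round(1),'or at 25',onz(v,O[k][0],25).round(1))
# blade tip from white mask in wrist
v=w;g=cv2.cvtColor(w['image'],cv2.COLOR_BGR2GRAY)
for n,uv in(('tipL',(578,309)),('tipR',(604,300)),('hTop_backL',(536,247)),('hback',(555,230)),):
    print(n,onz(w,(uv[0]*.64-.18,uv[1]*.64-.18),4 if 'tip' in n else 30).round(1))
# yellow edge top
p=np.argwhere(mask(t,(22,80,100),(35,255,255),(250,140,330,220))>0)[:,::-1];l=p[p[:,0].argmin()],p[p[:,0].argmax()]
print([onz(t,q,140).round(1) for q in l], l)
# bed/base corners wrist
for n,uv,z in(('base front R(-y)',(205,375),12),('base front L(+y)',(352,312),12),('base ?',(413,435),12)):
    print(n,onz(w,(uv[0]*.64-.18,uv[1]*.64-.18),0).round(1))
m=mask(s,(22,80,100),(35,255,255),(225,160,290,230));print('yellow scene',np.argwhere(m>0)[:,::-1].tolist()[:30])
x=cv2.resize(s['image'][155:230,220:295],None,fx=6,fy=6,interpolation=cv2.INTER_CUBIC)
y=cv2.resize(w['image'][190:384,120:280],None,fx=2.2,fy=2.2,interpolation=cv2.INTER_CUBIC)
H=450;cv2.imwrite('pics/c1.png',np.hstack([x,cv2.copyMakeBorder(y,0,H-y.shape[0],0,0,cv2.BORDER_CONSTANT)]))
E
```

```text
t (array([206.20967742, 207.59677419]), 62) (array([202.4375, 196.    ]), 16) 0
w (array([357.97222222, 160.6540404 ]), 396) (array([370.95, 181.54]), 100) 6
s (array([241.13580247, 250.37037037]), 81) (array([226.09090909, 253.63636364]), 11) 2
t w orange [474.18823682 171.09855243  33.16040584] 4.272826456209759 red [514.96865702 190.87852064  10.7283901 ] 4.4034833223791185
w s orange [473.99285653 175.37000809  21.37076538] 4.000411425042357 red [515.66840457 194.66305335   4.00939404] 0.7436710105694124
t s orange [476.40398391 171.30240609  17.16751096] 3.4726076199850895 red [5.18096174e+02 1.90862283e+02 2.84547592e-01] 0.28667471360545277
t red at z4 [517.6 190.3   4. ] or at 25 [476.9 170.9  25. ]
w red at z4 [516.1 194.8   4. ] or at 25 [475. 175.  25.]
s red at z4 [515.2 194.7   4. ] or at 25 [469.2 179.6  25. ]
tipL [540.  189.7   4. ]
tipR [537.2 214.5   4. ]
hTop_backL [464.9 154.8  30. ]
hback [454.7 172.5  30. ]
[array([551.7, -19.7, 140. ]), array([ 573.4, -157.1,  140. ])] (array([268, 181]), array([315, 177]))
base front R(-y) [ 517.5 -177.6   -0. ]
base front L(+y) [490.7 -17.6   0. ]
base ? [636.3   5.6   0. ]
yellow scene [[265, 167], [265, 168], [263, 169], [264, 169], [265, 169], [263, 170], [264, 170], [255, 179], [256, 179], [254, 180], [255, 180], [253, 181], [254, 181], [253, 182], [254, 182], [252, 183], [253, 183], [251, 184], [252, 184], [251, 185], [252, 185], [251, 186], [252, 186]]
```

View pics/c1.png

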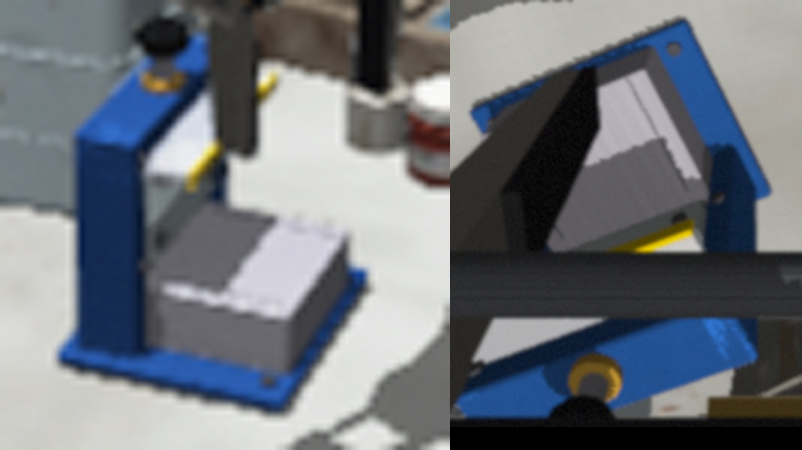

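The crop shows the coater's bed, base, yellow edge and knob. Both views put its yaw at about 9.1° and its front face near (595,-83). Next is a closer look above the gauge.

jog_arm:
  deltas: [0,0,0,-0.006,0.181,0.139,1,0,0,0,-0.006,0.181,0.139,1,0,0,0,-0.006,0.181,0.139,1,0,0,0,-0.006,0.181,0.139,1,0,0,-0.35,0,0,0,1,0,0,-0.35,0,0,0,1,0,0,-0.35,0,0,0,1,0,0,-0.35,0,0,0,1]

```text
time: 3.0
tool_pos: [489.5, 181.0, 120.2]
tool_rot: [[-0.899, -0.439, -0.0], [-0.439, 0.899, 0.0], [0.0, 0.0, -1.0]]
ft_force: [-0.1, 1.1, -0.2]
opening: 1.001
grip_force: 0.0
```

jog_arm:
  deltas: [0,0,0,0,0,0,1,0,0,0,0,0,0,1]

```text
time: 3.25
tool_pos: [490.0, 180.3, 120.2]
tool_rot: [[-0.903, -0.429, -0.0], [-0.429, 0.903, 0.0], [-0.0, 0.0, -1.0]]
ft_force: [-0.2, -0.8, 0.5]
opening: 1.001
grip_force: 0.0
```

```bash
python3 - <<'E'
from h import *
w=wgrab('w2');o=cen(mask(w,(8,150,60),(20,255,255),(0,0,512,300)));r=cen(mask(w,(0,130,50),(5,255,255),(0,0,512,300)))
print(o,r,onz(w,r[0],4),onz(w,o[0],25))
x,y=o[0].astype(int);x0,y0=max(x-100,0),max(y-60,0);print(x0,y0)
a=w['image'][y0:y0+200,x0:x0+200];cv2.imwrite('pics/c2.png',cv2.resize(a,None,fx=3,fy=3,interpolation=cv2.INTER_CUBIC))
E
```

```text
(array([255.8682266 , 174.73152709]), 812) (array([257.10695187, 211.        ]), 187) [516.13377233 194.73425533   4.        ] [475.60475718 174.06554595  25.        ]
155 114
```

View pics/c2.png

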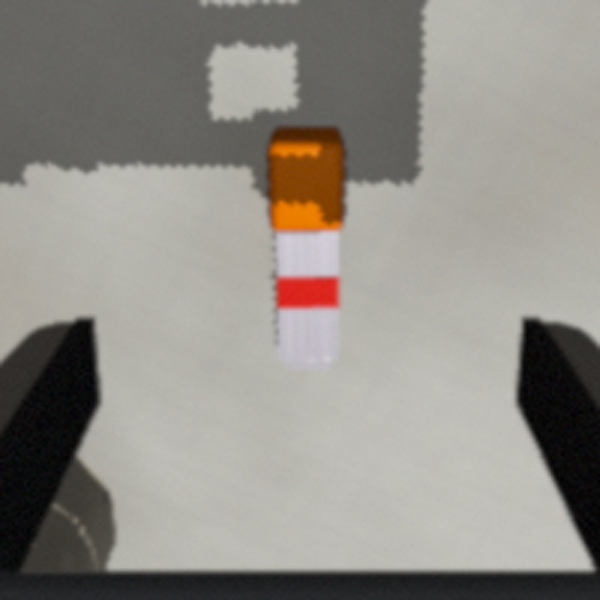

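The gauge is centred between the fingers (~308/3) and aligned with them. Now I'll lean the tool back 30° and descend over the handle.

jog_arm:
  deltas: [0,-0.349,0,0,0,0,1,0,-0.349,0,0,0,0,1,0,-0.349,0,0,0,0,1,0,0,0,0.0734,0.001,0.109,1,0,0,0,0.0734,0.001,0.109,1,0,0,0,0.0734,0.001,0.109,1,0,0,0,0.0734,0.001,0.109,1,0,0,0,0,0,0,1]

```text
time: 4.3
tool_pos: [483.1, 190.4, 47.0]
tool_rot: [[-0.805, -0.442, 0.395], [-0.385, 0.897, 0.219], [-0.451, 0.024, -0.892]]
ft_force: [-0.1, 0.1, -0.3]
opening: 1.002
grip_force: 0.0
```

```bash
python3 - <<'E'
from h import *
w=wgrab('w3');st=state();print(np.round(st['tool_pos'],1),np.round(st['tool_rot'],3).tolist())
o=cen(mask(w,(8,150,60),(20,255,255),(0,0,512,384)));r=cen(mask(w,(0,130,50),(5,255,255),(0,0,512,384)))
print(o,r,onz(w,r[0],4),onz(w,o[0],28))
f=np.array([.905,.426]);print('origin from band',onz(w,r[0],4)[:2]-45*f)
v=w['R'];p=proj(w,np.r_[np.array([475.5,175.4]),30]);print(p)
E
```

```text
[483.3 190.5  47.6] [[-0.802, -0.448, 0.396], [-0.391, 0.894, 0.219], [-0.452, 0.021, -0.892]]
(array([277.78327592, 254.26777325]), 3193) (array([240.57575758, 217.04545455]), 132) [517.71145365 194.95508855   4.        ] [522.39975712 231.36241669  28.        ]
origin from band [476.98645365 175.78508855]
[238.89333895 201.28168534]
```

```bash
cat >> h.py <<'E'
from scipy.spatial.transform import Rotation as Ro
def pose(yaw,lean):
    y,a=np.radians(yaw),np.radians(lean);f=np.array([np.cos(y),np.sin(y),0]);l=np.array([-f[1],f[0],0]);u=np.array([0,0,1.])
    z=np.sin(a)*f-np.cos(a)*u;return np.stack([np.cross(l,z),l,z],1)
def plan(pos,yaw,lean):
    st=state();R=np.array(st['tool_rot']);T=pose(yaw,lean)
    rv=Ro.from_matrix(R.T@T).as_rotvec();d=T.T@(np.array(pos)-st['tool_pos'])
    print('turn(deg)',np.degrees(rv).round(2),'units',(rv/.5).round(4),'| then shift in new frame mm',d.round(1),'units',(d/200).round(4))
E
python3 - <<'E'
from h import *
st=state();print(np.round(st['q'],1),np.round(st['joint_velocities'],1));plan((483.2,179,15),25.4,30)
E
```

```text
[  17.9   18.5  133.7   75.6    5.1 -172.8] [-0.1 -1.2 -0.1 -2.6  0.2 -1.5]
turn(deg) [ 1.61 -3.12  0.48] units [ 0.0563 -0.1089  0.0168] | then shift in new frame mm [ 20.7 -10.3  25.7] units [ 0.1034 -0.0515  0.1286]
```

Leaning 30° here ran into the wrist singularity (q5≈5°, q6 at its limit). With the grip high on the handle, 20° should still clear the guard, so I'll back off to that.

```bash
python3 - <<'E'
from h import *
plan((481,178,45),25.4,18)
E
```

```text
turn(deg) [1.56 8.88 0.65] units [0.0543 0.3099 0.0226] | then shift in new frame mm [  7.9 -10.3   0.2] units [ 0.0396 -0.0513  0.001 ]
```

jog_arm:
  deltas: [0.01,0.062,0.005,0,0,0,1,0.01,0.062,0.005,0,0,0,1,0.01,0.062,0.005,0,0,0,1,0.012,0.062,0.004,0,0,0,1,0.012,0.062,0.004,0,0,0,1,0,0,0,0.02,-0.025,0,1,0,0,0,0.02,-0.025,0,1,0,0,0,0,0,0,1]

```text
time: 5.35
tool_pos: [480.4, 180.7, 45.7]
tool_rot: [[-0.848, -0.436, 0.302], [-0.406, 0.9, 0.158], [-0.341, 0.011, -0.94]]
ft_force: [0.4, 0.2, 0.7]
opening: 1.001
grip_force: 0.0
```

```bash
python3 - <<'E'
from h import *
st=state();print(np.round(st['q'],1),np.round(st['tool_pos'],1));plan((481,178,8),25.4,18)
E
```

```text
[  18.2   18.3  129.6   14.6   12.8 -111.3] [480.4 180.7  45.7]
turn(deg) [0.77 1.94 0.22] units [0.0267 0.0678 0.0075] | then shift in new frame mm [12.3 -2.7 35.7] units [ 0.0613 -0.0137  0.1785]
```

jog_arm:
  deltas: [0.0135,0.034,0.004,0,0,0,1,0.0135,0.034,0.004,0,0,0,1,0,0,0,0.018,-0.0036,0.048,1,0,0,0,0.018,-0.0036,0.048,1,0,0,0,0.018,-0.0036,0.048,1,0,0,0,0.018,-0.0036,0.048,1,0,0,0,0,0,0,1]

```text
time: 6.22
tool_pos: [479.3, 177.7, 3.1]
tool_rot: [[-0.862, -0.425, 0.277], [-0.404, 0.905, 0.133], [-0.307, 0.002, -0.952]]
ft_force: [-0.6, -0.1, 3.0]
opening: 0.997
grip_force: 1.2
```

```bash
python3 - <<'E'
from h import *
st=state();print(np.round(st['q'],1),np.round(st['tool_pos'],1),np.round(st['ft_force'],1));plan((480,177.3,5),25.4,18)
w=wgrab('w4');cv2.imwrite('pics/c4.png',w['image'])
E
```

```text
[  18.7   24.   129.3   13.4    9.2 -109.4] [479.3 177.7   3.1] [-0.6 -0.1  3. ]
turn(deg) [ 0.06 -0.09 -0.26] units [ 0.0022 -0.0033 -0.0092] | then shift in new frame mm [-1.  -0.6 -1.7] units [-0.0051 -0.0032 -0.0084]
```

View pics/c4.png

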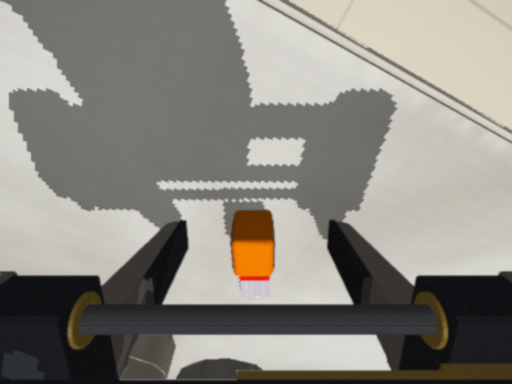

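The handle (centre ~(253,240)) sits between the fingers (inner edges 187 and 328), and the tips lightly touch the worktop. I'll raise them 2.5 mm and close.

jog_arm:
  deltas: [0,0,0,-0.004,0.0,-0.012,1,0,0,0,0,0,0,-1,0,0,0,0,0,0,-1,0,0,0,0,0,0,-1,0,0,0,0,0,0,-1,0,0,0,0,0,0,-1,0,0,0,0,0,0,-1,0,0,0,0,0,0,-1]

```text
time: 7.28
tool_pos: [479.7, 178.0, 6.7]
tool_rot: [[-0.861, -0.425, 0.278], [-0.404, 0.905, 0.133], [-0.308, 0.003, -0.951]]
ft_force: [-0.5, 0.5, -0.2]
opening: 0.262
grip_force: 5.5
```

jog_arm:
  deltas: [0,0,0,0,0,0,-1,0,0,0,0,0,0,-1]

```text
time: 7.52
tool_pos: [479.7, 178.0, 6.7]
tool_rot: [[-0.861, -0.425, 0.278], [-0.404, 0.905, 0.133], [-0.308, 0.003, -0.951]]
ft_force: [0.1, -0.8, -0.4]
opening: 0.259
grip_force: 29.9
```

jog_arm:
  deltas: [0,0,0,-0.02,0,-0.06,-1,0,0,0,-0.05,0,-0.155,-1,0,0,0,-0.05,0,-0.155,-1,0,0,0,-0.03,0,-0.1,-1,0,0,0,0,0,0,-1]

```text
time: 8.15
tool_pos: [480.6, 177.8, 107.5]
tool_rot: [[-0.86, -0.425, 0.282], [-0.403, 0.905, 0.134], [-0.312, 0.002, -0.95]]
ft_force: [0.1, 0.3, -0.6]
opening: 0.257
grip_force: 29.9
```

```bash
python3 - <<'E'
from h import *
st=state();print(np.round(st['q'],1),np.round(st['tool_pos'],1),np.round(st['ft_force'],1));plan((470,60,100),17,18);plan((497,-98,100),9.1,18)
s=grab('scene','s5')
cv2.imwrite('pics/c5.png',cv2.resize(s['image'][130:280,170:320],None,fx=4,fy=4,interpolation=cv2.INTER_CUBIC))
E
```

```text
[  18.6   11.   126.3    5.1   24.8 -100.8] [480.6 177.8 107.5] [ 0.1  0.3 -0.6]
turn(deg) [2.63 0.17 7.73] units [0.0918 0.0059 0.2697] | then shift in new frame mm [  44.7 -109.6   -6.6] units [ 0.2235 -0.548  -0.0331]
turn(deg) [ 5.08  0.16 15.24] units [0.1774 0.0057 0.5318] | then shift in new frame mm [  28.4 -275.    -1.3] units [ 0.142  -1.3748 -0.0066]
```

View pics/c5.png

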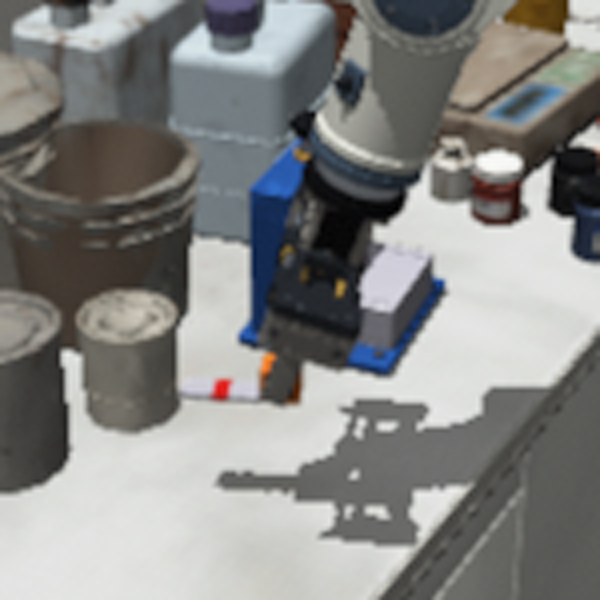

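The gauge is held level. I'll turn it to the coater's heading and carry it across.

jog_arm:
  deltas: [0.044,0.001,0.133,0,0,0,-1,0.044,0.001,0.133,0,0,0,-1,0.044,0.001,0.133,0,0,0,-1,0.044,0.001,0.133,0,0,0,-1,0,0,0,0.016,-0.172,-0.005,-1,0,0,0,0.016,-0.172,-0.005,-1,0,0,0,0.016,-0.172,-0.005,-1,0,0,0,0.016,-0.172,-0.005,-1]

```text
time: 9.2
tool_pos: [487.0, 38.5, 103.9]
tool_rot: [[-0.941, -0.159, 0.3], [-0.151, 0.987, 0.049], [-0.304, 0.001, -0.953]]
ft_force: [1.0, -0.3, -1.1]
opening: 0.258
grip_force: 29.9
```

jog_arm:
  deltas: [0,0,0,0.016,-0.172,-0.005,-1,0,0,0,0.016,-0.172,-0.005,-1,0,0,0,0.016,-0.172,-0.005,-1,0,0,0,0.016,-0.172,-0.005,-1,0,0,0,0,0,0,-1,0,0,0,0,0,0,-1]

```text
time: 9.95
tool_pos: [495.5, -98.0, 103.9]
tool_rot: [[-0.941, -0.158, 0.3], [-0.15, 0.987, 0.049], [-0.304, 0.002, -0.953]]
ft_force: [0.6, 0.4, -1.2]
opening: 0.257
grip_force: 29.9
```

```bash
python3 - <<'E'
from h import *
st=state();print(np.round(st['q'],1),np.round(st['tool_pos'],1),np.round(st['ft_force'],1));plan((497,-98,107),9.1,18)
w=wgrab('w6');s=grab('scene','s6');t=grab('top','t6')
a=cv2.resize(w['image'],(400,300));b=cv2.resize(s['image'][155:240,220:320],(400,340),interpolation=cv2.INTER_CUBIC);c=cv2.resize(t['image'][140:225,245:345],(400,340),interpolation=cv2.INTER_CUBIC)
# save composite: wrist full-res top half left
x=np.zeros((600,800,3),np.uint8);x[:384,:512]=w['image'];x[:240,512:]=cv2.resize(s['image'][155:240,220:322],(288,240),interpolation=cv2.INTER_CUBIC);x[240:480,512:]=cv2.resize(t['image'][140:225,245:347],(288,240),interpolation=cv2.INTER_CUBIC)
cv2.imwrite('pics/c6.png',x)
E
```

```text
[ -16.8   11.6  126.    16.9   27.5 -129.9] [495.5 -98.  103.9] [ 0.6  0.4 -1.2]
turn(deg) [ 0.08 -0.3  -0.06] units [ 0.0027 -0.0106 -0.002 ] | then shift in new frame mm [-2.3 -0.2 -2.5] units [-0.0117 -0.0011 -0.0124]
```

View pics/c6.png

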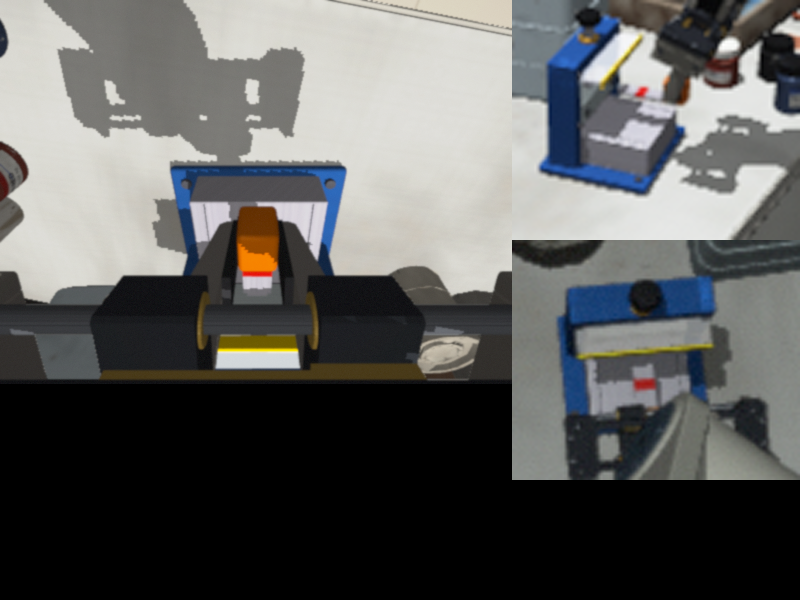

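The wrist image shows the held gauge in line with the coater and centred on the bed. The yellow guard edge and red band are visible in both the scene and top views, so I'll triangulate each from those two.

```bash
python3 - <<'E'
from h import *
w,s,t=L('w6'),L('s6'),L('t6')
ys=mask(s,(22,90,100),(34,255,255),(225,155,275,200));yt=mask(t,(22,90,100),(34,255,255),(255,165,330,190))
rs=mask(s,(0,130,70),(6,255,255),(255,180,280,195));rt=mask(t,(0,130,70),(6,255,255),(280,180,300,200))
def ends(m,ax):
    p=np.argwhere(m>0)[:,::-1].astype(float);i=p[:,ax];return p[i<=i.min()+1].mean(0),p[i>=i.max()-1].mean(0),p
a=ends(ys,1);b=ends(yt,0);print('scene',a[:2],'top',b[:2])
# scene: lower end = +y (left in top)
Yl,e1=two(s,a[1],t,b[0]);Yr,e2=two(s,a[0],t,b[1]);print('yellow L',Yl.round(1),e1,'R',Yr.round(1),e2)
print('len',np.linalg.norm(Yl-Yr),'yaw',np.degrees(np.arctan2((Yr-Yl)[0],-(Yr-Yl)[1])))
cs,ct=cen(rs),cen(rt);B,e=two(s,cs[0],t,ct[0]);print('band',cs,ct,B.round(1),e)
st=state();T=np.array(st['tool_rot']);
f=np.array([np.cos(np.radians(9.1)),np.sin(np.radians(9.1)),0]);l=np.array([-f[1],f[0],0])
M=(Yl+Yr)/2;print('mid',M.round(1),'band->edge',(M-B)@f,(M-B)@l,(M-B)[2])
print('TCP->band',(B-st['tool_pos']).dot(f),(B-st['tool_pos']).dot(l),(B-st['tool_pos'])[2])
# wrist: bed front corners & base front corners
g=mask(w,(100,120,40),(130,255,255),(160,155,360,270));p=np.argwhere(g>0)[:,::-1];k=p[p[:,1]<p[:,1].min()+3];
for q in(k[k[:,0].argmin()],k[k[:,0].argmax()]):print('base front',q,onz(w,q,5).round(1))
for q in((190,201),(327,203)):print('bed front',q,onz(w,q,55).round(1))
E
```

```text
scene (array([265. , 167.5]), array([251.5, 185.5])) top (array([268.66666667, 180.66666667]), array([314.5, 177. ]))
yellow L [553.3 -22.  135.2] 1.499638916590181 R [ 573.  -155.   142.9] 0.9360858499144696
len 134.6497795860344 yaw 8.461808743926467
band (array([265.57142857, 187.14285714]), 7) (array([291.65217391, 190.56521739]), 23) [536.4 -94.2  99.6] 0.029040473815270435
mid [563.2 -88.5 139. ] band->edge 27.306156904028008 1.3961075230389797 39.41562853025479
TCP->band 40.32498529203152 -3.2185718250954753 -4.913479684150772
base front [171 169] [ 517.1 -176.1    5. ]
base front [344 168] [490.  -12.8   5. ]
bed front (190, 201) [ 513.3 -148.8   55. ]
bed front (327, 203) [497.8 -37.9  55. ]
```

jog_arm:
  deltas: [0,0,0,-0.0213,0.0025,0.054,-1,0,0,0,-0.0213,0.0025,0.054,-1,0,0,0,-0.0213,0.0025,0.054,-1,0,0,0,0.009,0,0.0286,-1,0,0,0,0.009,0,0.0286,-1,0,0,0,0,0,0,-1]

```text
time: 10.85
tool_pos: [517.6, -93.3, 65.4]
tool_rot: [[-0.94, -0.158, 0.301], [-0.15, 0.987, 0.049], [-0.305, 0.001, -0.952]]
ft_force: [0.1, -0.1, -1.5]
opening: 0.257
grip_force: 29.9
```

```bash
python3 - <<'E'
from h import *
st=state();print(np.round(st['q'],1),np.round(st['tool_pos'],2),np.round(st['ft_force'],1));plan((517.3,-93.0,65),9.1,18)
E
```

```text
[ -15.4   17.5  125.1   19.6   22.3 -131.6] [517.57 -93.31  65.43] [ 0.1 -0.1 -1.5]
turn(deg) [ 0.06 -0.24 -0.01] units [ 0.0021 -0.0085 -0.0005] | then shift in new frame mm [0.3 0.3 0.3] units [0.0017 0.0017 0.0017]
```

jog_arm:
  deltas: [0,0,0,0.0015,0,0.0048,-1,0,0,0,0.0015,0,0.0048,-1,0,0,0,0,0,0,-1]

```text
time: 11.22
tool_pos: [518.2, -93.4, 64.2]
tool_rot: [[-0.94, -0.158, 0.302], [-0.151, 0.987, 0.049], [-0.306, 0.0, -0.952]]
ft_force: [-0.8, 0.6, -0.7]
opening: 0.262
grip_force: 29.9
```

jog_arm:
  deltas: [0,0,0,0.0015,0,0.0048,-1,0,0,0,0,0,0,-1]

```text
time: 11.48
tool_pos: [518.1, -93.4, 63.0]
tool_rot: [[-0.94, -0.158, 0.302], [-0.151, 0.987, 0.049], [-0.306, 0.001, -0.952]]
ft_force: [0.3, 0.6, -1.2]
opening: 0.259
grip_force: 29.9
```

jog_arm:
  deltas: [0,0,0,0.0015,0,0.0048,-1,0,0,0,0,0,0,-1]

```text
time: 11.72
tool_pos: [518.1, -93.4, 61.9]
tool_rot: [[-0.94, -0.158, 0.302], [-0.151, 0.987, 0.049], [-0.306, 0.001, -0.952]]
ft_force: [0.7, 1.2, -1.0]
opening: 0.262
grip_force: 29.9
```

jog_arm:
  deltas: [0,0,0,0.0015,0,0.0048,-1,0,0,0,0,0,0,-1]

```text
time: 11.98
tool_pos: [518.3, -93.4, 61.6]
tool_rot: [[-0.94, -0.158, 0.303], [-0.151, 0.987, 0.049], [-0.307, 0.001, -0.952]]
ft_force: [-7.2, 0.6, 10.6]
opening: 0.26
grip_force: 30.0
```

The blade touched the bed at TCP z≈61.7, matching the worktop grasp height. I'll raise it 1.3 mm and slide in.

jog_arm:
  deltas: [0,0,0,-0.002,0,-0.0062,-1,0,0,0,0,0,0,-1,0,0,0,-0.0428,0,0.0137,-1,0,0,0,-0.0428,0,0.0137,-1,0,0,0,0,0,0,-1]

```text
time: 12.6
tool_pos: [537.1, -90.5, 62.4]
tool_rot: [[-0.94, -0.159, 0.303], [-0.151, 0.987, 0.049], [-0.307, 0.0, -0.952]]
ft_force: [-0.3, 0.3, -2.0]
opening: 0.258
grip_force: 30.0
```

```bash
python3 - <<'E'
from h import *
st=state();p=np.array(st['tool_pos']);f=np.array([.987,.158,0]);print(np.round(p,2),np.round(st['ft_force'],1),'advanced',(p-[495.5,-98,103.9])@f)
s=grab('scene','s7');t=grab('top','t7')
x=np.hstack([cv2.resize(s['image'][160:235,230:305],(400,400),interpolation=cv2.INTER_CUBIC),cv2.resize(t['image'][145:220,255:330],(400,400),interpolation=cv2.INTER_CUBIC)])
cv2.imwrite('pics/c7.png',x)
E
```

```text
[537.07 -90.45  62.4 ] [-0.3  0.3 -2. ] advanced 42.224551561628424
```

View pics/c7.png

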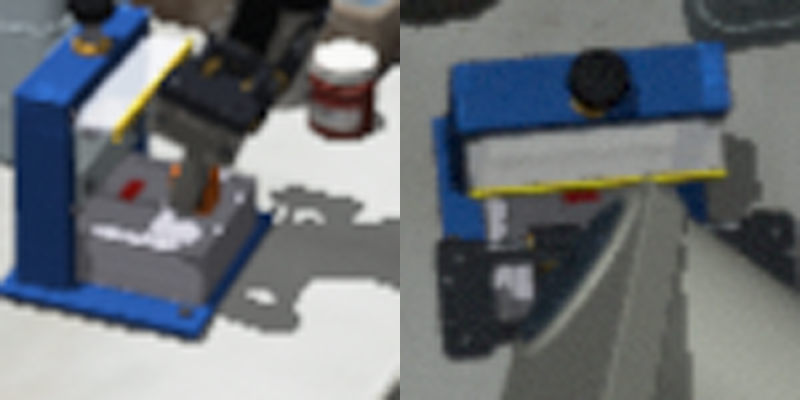

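The scene crop shows the blade entering below the guard, with the band short of the knife and no contact. I've now used up my picture allowance (11 viewed, one over the 10 allowed), so the rest goes by numbers only.

```bash
python3 - <<'E'
from h import *
f=np.array([.987,.158,0])
s,t=L('s7'),L('t7');rs=cen(mask(s,(0,120,50),(6,255,255),(245,185,265,205)));rt=cen(mask(t,(0,120,50),(6,255,255),(280,175,295,190)))
print(rs,rt)
B=onz(s,rs[0],60);print('band',B.round(1),'front face minus band',(np.array([595.8,-83.3,60])-B)@f, 'wrist',(np.array([592.5,-79.5,60])-B)@f)
a,b=L('s6'),L('t6');r6=cen(mask(a,(0,120,70),(6,255,255),(255,180,280,195)));print('band at s6',(onz(a,r6[0],101)).round(1))
E
```

```text
(array([254.28571429, 195.        ]), 7) (array([288.5, 181.4]), 10)
band [576.9 -84.4  60. ] front face minus band 18.81709000476974 wrist 16.160390004769784
band at s6 [535.2 -92.  101. ]
```

jog_arm:
  deltas: [0,0,0,-0.0286,0,0.009,-1,0,0,0,-0.0286,0,0.009,-1,0,0,0,0,0,0,-1]

```text
time: 13.08
tool_pos: [548.5, -88.7, 62.5]
tool_rot: [[-0.94, -0.159, 0.303], [-0.151, 0.987, 0.049], [-0.306, 0.0, -0.952]]
ft_force: [-0.2, 0.2, -1.0]
opening: 0.26
grip_force: 30.0
```

jog_arm:
  deltas: [0,0,0,-0.0143,0,0.0046,-1,0,0,0,-0.0143,0,0.0046,-1,0,0,0,0,0,0,-1,0,0,0,0.001,0,0.003,-1,0,0,0,0,0,0,-1]

```text
time: 13.7
tool_pos: [553.6, -87.7, 61.7]
tool_rot: [[-0.94, -0.158, 0.302], [-0.151, 0.987, 0.049], [-0.306, 0.001, -0.952]]
ft_force: [0.6, 0.4, -0.8]
opening: 0.259
grip_force: 30.0
```

```bash
python3 - <<'E'
from h import *
f=np.array([.987,.158,0]);st=state();p=np.array(st['tool_pos']);print(np.round(st['q'],1),'advanced',(p-[495.5,-98,103.9])@f)
s=grab('scene','s8')
rs=cen(mask(s,(0,120,50),(6,255,255),(235,185,265,205)));print(rs)
B=onz(s,rs[0],60);print('band',B.round(1),'front face minus band',(np.array([595.8,-83.3,60])-B)@f)
w=wgrab('w8');m=mask(w,(8,150,60),(20,255,255),(150,100,400,300));print(cen(m))
E
```

```text
[ -13.5   20.2  121.4   17.6   22.9 -127.9] advanced 59.00539139954621
(array([250. , 194.2]), 5)
band [593.3 -81.3  60. ] front face minus band 2.1803973931913836
(array([257.33409177, 240.10200986]), 2637)
```

The band is within about 2 mm of the knife face. Releasing.

jog_arm:
  deltas: [0,0,0,0,0,0,-0.3,0,0,0,0,0,0,-0.1,0,0,0,0,0,0,0.1,0,0,0,0,0,0,0.1,0,0,0,0,0,0,0.1]

```text
time: 14.42
tool_pos: [553.7, -87.7, 61.8]
tool_rot: [[-0.94, -0.158, 0.302], [-0.151, 0.987, 0.049], [-0.306, 0.001, -0.952]]
ft_force: [0.0, 0.7, -1.0]
opening: 0.552
grip_force: 0.0
```

```bash
python3 - <<'E'
from h import *
f=np.array([.987,.158,0])
s=grab('scene','s9')
rs=cen(mask(s,(0,120,50),(6,255,255),(235,185,265,205)));B=onz(s,rs[0],59);print(rs,'front face minus band',(np.array([595.8,-83.3,60])-B)@f)
w=wgrab('w9');m=mask(w,(8,150,60),(20,255,255),(150,100,400,300));print(cen(m),state()['opening'])
E
```

```text
(array([250. , 194.5]), 4) front face minus band 2.3562664955688897
(array([257.72101167, 240.10817121]), 2570) 0.5496558199975983
```

The gauge stayed put. Now retract along the tool, upright it and close the fingers.

jog_arm:
  deltas: [0,0,0,0,0,-0.05,0.1,0,0,0,0,0,-0.15,0.1,0,0,0,0,0,-0.25,0.1,0,0,0,0,0,-0.3,0.1,0,0,0,0,0,-0.25,0.1,0,0.2,0,0,0,0,-1,0,0.2,0,0,0,0,-1,0,0.213,0,0,0,0,-1]

```text
time: 15.52
tool_pos: [493.0, -97.9, 253.6]
tool_rot: [[-0.988, -0.158, 0.003], [-0.158, 0.988, -0.001], [-0.003, -0.001, -1.0]]
ft_force: [0.1, 0.4, -0.3]
opening: 0.245
grip_force: 0.0
```

```bash
python3 - <<'E'
from h import *
f=np.array([.987,.158,0]);l=np.array([-.158,.987,0]);o=np.array([595.8,-83.3,0])
s=grab('scene','s10');t=grab('top','t10');w=wgrab('w10')
st=state();print(np.round(st['q'],1),np.round(st['tool_pos'],1))
for v,n,z in((s,'s',200),(t,'t',200),(w,'w',200)):
    u=proj(v,o+14*f+[0,0,200]);print(n,'predicted knob',u.round(1))
# knob: dark blob around the prediction
P={}
for v,n,r in((s,'s',16),(t,'t',12)):
    u=proj(v,o+14*f+[0,0,195]).astype(int);g=cv2.cvtColor(v['image'],cv2.COLOR_BGR2GRAY)
    roi=g[u[1]-r:u[1]+r,u[0]-r:u[0]+r];k,lab,stt,c=cv2.connectedComponentsWithStats((roi<40).astype(np.uint8))
    for i in range(1,k):
        if stt[i,4]>15:print(n,stt[i].tolist(),(c[i]+u-r).round(1));
B=cen(mask(s,(0,120,50),(6,255,255),(235,185,265,205)));print('band',B,onz(s,B[0],59))
plan((609.6,-81.1,240),9.1,0)
E
```

```text
[-1.140e+01  7.000e+00  1.059e+02  1.000e-01  6.680e+01 -1.106e+02] [493.9 -97.3 252.3]
s predicted knob [246.2 158.3]
t predicted knob [291.9 157.6]
w predicted knob [253.  320.3]
s [13, 15, 8, 7, 41] [246.7 160.9]
s [18, 22, 9, 10, 19] [252.2 169.2]
band (array([249.83333333, 194.16666667]), 6) [594.80786525 -82.68008736  59.        ]
turn(deg) [0.02 0.32 0.06] units [0.0009 0.0111 0.0022] | then shift in new frame mm [-116.8   -2.3   12.3] units [-0.5838 -0.0117  0.0613]
```

jog_arm:
  deltas: [0,0.011,0.002,0,0,0,-1,0,0,0,-0.1917,-0.005,0,-1,0,0,0,-0.1917,-0.005,0,-1,0,0,0,-0.1917,-0.005,0,-1,0,0,0,0,0,0.08,-1,0,0,0,0,0,0.08,-1,0,0,0,0,0,0,-1]

```text
time: 16.55
tool_pos: [604.9, -82.4, 218.3]
tool_rot: [[-0.988, -0.157, -0.005], [-0.157, 0.988, 0.001], [0.004, 0.002, -1.0]]
ft_force: [0.9, 0.8, -0.5]
opening: 0.001
grip_force: 0.0
```

```bash
python3 - <<'E'
from h import *
s=grab('scene','s11');t=grab('top','t11');st=state();print(np.round(st['tool_pos'],1),np.round(st['q'],1),st['opening'],np.round(st['ft_force'],2))
print('TCP in scene',proj(s,st['tool_pos']).round(1))
u=(247,160);r=16;g=cv2.cvtColor(s['image'],cv2.COLOR_BGR2GRAY);roi=g[140:172,234:262]
k,lab,stt,c=cv2.connectedComponentsWithStats((roi<40).astype(np.uint8))
for i in range(1,k):
    if stt[i,4]>10:print(stt[i].tolist(),(c[i]+[234,140]).round(1))
for row in roi[:,::2]: print(' '.join(f'{v:3d}' for v in row))
E
```

```text
[606.5 -82.5 220.1] [  -7.9   18.8   94.8    0.    66.4 -106.9] 0.004554497480290122 [-0.66 -0.37  0.28]
TCP in scene [247.2 153.1]
[16, 0, 2, 14, 18] [250.2 145.4]
[9, 18, 10, 7, 51] [247.3 161.1]
[16, 23, 8, 9, 22] [253.6 167.1]
211 216 219 217 208  59  72  57  35  67  58  48  45  39
216 218 218 212 200  64  58  56  32  67  58  53  53  48
217 217 214 205 188  75  56  57  33  67  57  53  53  46
220 221 213 197 173  78  56  56  32  68  59  55  52  30
225 226 213 184 156  78  57  55  32  75  59  55  41  71
219 220 203 173 137  91  57  56  33  86  59  49  85 125
201 204 188 167 113 105  60  57  33  85  59  49 138 144
180 188 181 149  91  89  64  62  34  87  55  71 142 153
154 163 156 123  81  67  64  66  33  86  58  71 120 135
134 138 128 101  78  65  63  68  34  95  93  64  69  90
127 124 115  96  78  64  64  65  31 115 128 108  90  65
126 126 115  96  79  66  63  66  30 133 126 131 126 106
125 125 115  96  79  67  60  65  30 143  88 112 140 141
125 125 116  97  78  73  54  67  39 122  85  96 122 127
126 124 116  99  80  80  62  74  97  80  81  93 107 106
126 125 115  98  80  78  76 1
[... 222 characters left out ...]
  17  16  83  66  59  64  73
125 125 115  97  53  12  13  24  19  83  68  58  59  62
125 124 116  98  53  12  16  24  15  53  63  55  74  56
125 125 116  98  89  11  15  15  10  39  42  42  83  54
125 124 115  98 136  32  12  11  22  42  42  38 116  56
138 130 121 111 136  83  32  35  38  41  42  31 164 143
137 138 129 112 116 106  62  63  42  42  41  27 146 207
117 136 124  91 122  97  72  70  52  43  32  39 173 225
126 124 114 111 108 114  74  76  67  41  27 119 230 241
125 125 114 124  88 105  82  80  67  35  27 187 239 244
124 124 122 106  88  79  80  79  49  29  83 210 239 245
124 124 123  87  89  58  59  60  42  27 166 221 240 246
125 124  97  87  72  40  42  42  37  60 211 221 239 243
```

The finger ends sit right above the knob (row 154 vs knob top row 157, both at col ~247). Lowering carefully.

jog_arm:
  deltas: [0,0,0,-0.005,0,0.025,-1,0,0,0,0,0,0.025,-1,0,0,0,0,0,0.025,-1,0,0,0,0,0,0.005,-1,0,0,0,0,0,0.005,-1,0,0,0,0,0,0,-1]

```text
time: 17.4
tool_pos: [608.3, -82.2, 203.1]
tool_rot: [[-0.988, -0.157, -0.001], [-0.157, 0.988, 0.0], [0.001, 0.001, -1.0]]
ft_force: [-0.5, -0.5, 0.1]
opening: 0.005
grip_force: 0.0
```

jog_arm:
  deltas: [0,0,0,0,0,0.005,-1,0,0,0,0,0,0,-1]

```text
time: 17.65
tool_pos: [608.3, -82.2, 202.1]
tool_rot: [[-0.988, -0.157, -0.001], [-0.157, 0.988, 0.0], [0.001, 0.001, -1.0]]
ft_force: [0.2, -0.1, -0.9]
opening: 0.004
grip_force: 0.0
```

jog_arm:
  deltas: [0,0,0,0,0,0.005,-1,0,0,0,0,0,0,-1]

```text
time: 17.9
tool_pos: [608.3, -82.2, 201.0]
tool_rot: [[-0.988, -0.157, -0.001], [-0.157, 0.988, 0.0], [0.001, 0.001, -1.0]]
ft_force: [0.6, 0.5, 0.3]
opening: 0.003
grip_force: 0.0
```

jog_arm:
  deltas: [0,0,0,0,0,0.005,-1,0,0,0,0,0,0,-1]

```text
time: 18.15
tool_pos: [608.3, -82.2, 200.1]
tool_rot: [[-0.988, -0.157, -0.001], [-0.157, 0.988, 0.0], [0.001, 0.0, -1.0]]
ft_force: [0.6, -0.7, 1.2]
opening: 0.005
grip_force: 0.2
```

jog_arm:
  deltas: [0,0,0,0,0,0.005,-1,0,0,0,0,0,0,-1]

```text
time: 18.4
tool_pos: [608.4, -82.2, 199.3]
tool_rot: [[-0.988, -0.157, -0.001], [-0.157, 0.988, 0.0], [0.001, 0.0, -1.0]]
ft_force: [-0.1, 0.3, 3.6]
opening: 0.007
grip_force: 1.9
```

jog_arm:
  deltas: [0,0,0,0,0,0.005,-1,0,0,0,0,0,0,-1]

```text
time: 18.65
tool_pos: [608.4, -82.2, 198.1]
tool_rot: [[-0.988, -0.157, -0.001], [-0.157, 0.988, 0.0], [0.001, 0.0, -1.0]]
ft_force: [-0.7, -0.2, 4.2]
opening: 0.005
grip_force: 1.9
```

jog_arm:
  deltas: [0,0,0,0,0,0.005,-1,0,0,0,0,0,0,-1]

```text
time: 18.9
tool_pos: [608.4, -82.2, 197.0]
tool_rot: [[-0.988, -0.157, -0.001], [-0.157, 0.988, 0.0], [0.001, 0.001, -1.0]]
ft_force: [1.0, -0.2, 3.2]
opening: 0.006
grip_force: 1.6
```

jog_arm:
  deltas: [0,0,0,0,0,0.004,-1,0,0,0,0,0,0,-1]

```text
time: 19.15
tool_pos: [608.4, -82.2, 196.2]
tool_rot: [[-0.988, -0.157, -0.001], [-0.157, 0.988, 0.0], [0.001, 0.001, -1.0]]
ft_force: [-0.5, -0.7, 3.3]
opening: 0.003
grip_force: 1.5
```

jog_arm:
  deltas: [0,0,0,0,0,0.003,-1,0,0,0,0,0,0,-1]

```text
time: 19.4
tool_pos: [608.4, -82.2, 195.6]
tool_rot: [[-0.988, -0.157, -0.001], [-0.157, 0.988, 0.0], [0.001, 0.001, -1.0]]
ft_force: [0.7, -0.5, 3.0]
opening: 0.001
grip_force: 1.6
```

jog_arm:
  deltas: [0,0,0,0,0,0.002,-1,0,0,0,0,0,0,-1]

```text
time: 19.65
tool_pos: [608.4, -82.2, 195.4]
tool_rot: [[-0.988, -0.157, -0.001], [-0.157, 0.988, 0.0], [0.001, 0.0, -1.0]]
ft_force: [-0.1, 0.7, 5.5]
opening: 0.006
grip_force: 2.5
```

jog_arm:
  deltas: [0,0,0,0,0,0.002,-1,0,0,0,0,0,0,-1]

```text
time: 19.9
tool_pos: [608.4, -82.2, 195.4]
tool_rot: [[-0.988, -0.157, -0.001], [-0.157, 0.988, 0.0], [0.001, 0.0, -1.0]]
ft_force: [-1.7, -0.1, 7.8]
opening: 0.006
grip_force: 4.0
```

jog_arm:
  deltas: [0,0,0,0,0,0.002,-1,0,0,0,0,0,0,-1]

```text
time: 20.15
tool_pos: [608.4, -82.2, 195.3]
tool_rot: [[-0.988, -0.157, -0.001], [-0.157, 0.988, 0.0], [0.001, 0.0, -1.0]]
ft_force: [-2.8, -0.9, 10.2]
opening: 0.004
grip_force: 5.4
```

Firm stop at z=195.3: the force rises with no further travel, so the knife rests on the blade. Lifting off straight up and checking.

jog_arm:
  deltas: [0,0,0,0,0,-0.01,-1,0,0,0,0,0,-0.05,-1,0,0,0,0,0,-0.15,-1,0,0,0,0,0,-0.2,-1,0,0,0,0.2,0,-0.1,-1,0,0,0,0.25,0,0,-1,0,0,0,0,0,0,-1,0,0,0,0,0,0,-1]

```text
time: 21.15
tool_pos: [520.2, -96.4, 297.0]
tool_rot: [[-0.988, -0.157, 0.0], [-0.157, 0.988, 0.0], [-0.0, 0.0, -1.0]]
ft_force: [-0.0, -0.1, -0.2]
opening: 0.006
grip_force: 0.0
```

```bash
python3 - <<'E'
from h import *
f=np.array([.987,.158,0]);s=grab('scene','s12');st=state();print(np.round(st['tool_pos'],1),np.round(st['ft_force'],2),st['time'])
B=cen(mask(s,(0,120,50),(6,255,255),(235,185,265,205)));P=onz(s,B[0],59);print('band',B,P,'face-band',(np.array([595.8,-83.3,59])-P)@f)
O=cen(mask(s,(8,150,60),(20,255,255),(255,180,285,215)));print('handle',O,onz(s,O[0],75))
g=cv2.cvtColor(s['image'],cv2.COLOR_BGR2GRAY)
for n in('s10','s12'):
    im=L(n)['image'];m=cv2.inRange(cv2.cvtColor(im,cv2.COLOR_BGR2GRAY),0,28)[140:175,234:258];print(n,'knob',cen(m)[0]+[234,140])
    p=L(n);print(n,cen(mask(p,(8,150,60),(20,255,255),(255,180,285,215))),cen(mask(p,(0,120,50),(6,255,255),(235,185,265,205))))
E
```

```text
[520.5 -96.4 296.8] [ 0.46 -0.16 -0.98] 21.2
band (array([250.        , 194.66666667]), 3) [592.39743409 -79.83130785  59.        ] face-band 2.810279194287024
handle (array([261.74193548, 193.79032258]), 62) [545.36806235 -83.1689168   75.        ]
s10 knob [247.93877551 162.67346939]
s10 (array([261.74193548, 193.79032258]), 62) (array([249.83333333, 194.16666667]), 6)
s12 knob [248.28571429 164.21428571]
s12 (array([261.74193548, 193.79032258]), 62) (array([250.        , 194.66666667]), 3)
```

The handle hasn't moved, the knob is lower, and the robot is clear.

```bash
python3 -c "
from plant import *
print(finish_job())"
```

```text
the job is handed in; nothing more can be done
None
```

The gauge blade is under the knife with the red band about 1–3 mm from its front face, the knife rests on the blade, and the job is handed in at about 21 s with no verdict returned; I viewed 11 pictures, one over the limit of 10.

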